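# Level the weighing shelf

## Robot

A 6-joint arm with a two-finger parallel gripper is mounted at the origin on a cart in front of the work surface, level with it; the furniture and walls round the work are solid. World frame = base frame: x ahead of the robot, y to its left, z up, the work surface at z = 0. Lengths are in m, angles in degrees, forces in N, time in s.
With the tool pointing down it reaches from about 0.4 to 0.825 m from the base axis. Payload 7 kg.
Tool frame: the origin (TCP) lies midway between the tips of the shut fingers; the grasp point (between the pads) lies 19 mm behind it; z points along the fingers, y is the line along which they close (so a half turn about z gives the same grasp; the last joint's range is limited). The gripper opens to 88 mm and grips with 3 to 60 N. Pads are 19 mm wide; open, the fingers measure 130 mm over their backs; the gripper's body (78 mm by 193 mm) begins 47 mm behind the grasp point.
Start: joints at [86.981, 20.546, 0.682, 0, -70.136, -16.507], TCP at [0.226, 0.636, 0.227] pointing down, gripper open.
Joint ranges: [-176.03, 176.03], [-82.01, 121.73], [-58.28, 71.71], [-173.87, 95.51], [-174.79, -0.11], [-173.66, 173.66]. Speed limits (degrees/s): [136.94, 136.94, 172.46, 180, 180, 180].

## Interface

Orientations are given as [roll, pitch, yaw] about the fixed x, y, z axes, in that order (R = Rz(yaw) Ry(pitch) Rx(roll)).
In Python, from plant import r gives the robot as it stands. The module is installed in compiled form; this text tells all that it offers.
- The arm moves only by the tool play_rows, never from a script. Its argument "rows" is a list of rows, each an object with "slide": the shift along the tool's x, y, z as a fraction of full scale, a list of three; "delta_rot": the turn, a rotation vector about the tool's x, y, z as a fraction of full scale, a list of three; "fingers": the opening, from -1 (shut) to 1 (fully open). In form: [{"slide": [x, y, z], "delta_rot": [rx, ry, rz], "fingers": fingers}, ...]. A call has 1 to 8 rows; each row shifts and turns the commanded pose from where the row before left it, along the tool's axes as they then stand; what a row does not reach is not made up. Full scale, the value 1, is 0.15 m for a shift and 0.08 rad for a turn. A row lasts 1/8 s, in which the tool goes at most 62.5 mm and 10.7 degrees, less where a joint would pass 70% of its speed; a pose out of reach is approached as far as the arm can. A call with a number of a shift or a turn outside -1 to 1 is refused whole. A call with a gripper value outside its range is refused whole. The fingers move at their own pace and stop on an object; "squeeze" is the grip in N (left out, the last holds). Time passes only in rows, so rows that do not move let the fingers close. It gives the time, the measured TCP pose, the force, the opening and the grip force at its end, in the units of the state.
- r.get_state(): the state, without advancing time (a new reading comes with each control period).
- r.capture(name): name is "scene" or "top"; returns a dict with "image" (420x560x3 uint8, blue, green, red), "fx", "fy", "cx", "cy" (pixels), "distortion" ([k1, k2, p1, p2, k3] as OpenCV has them; the pictures are not rectified), "R" (3x3) and "t" (3): a world point X has camera coordinates R X + t. Camera axes: x right, y down, z forward; pixel columns grow to the right and rows downward; lengths in m; the calibration is good to about 2 mm. A picture is of the moment at which its call begins. There is no depth.
- r.close_job(): hands the job in; it is judged then, once.
The state is a dict: "time_s": time; "joints": joint angles; "qd": joint speeds; "joint_torque": joint torques, N m; "tcp_pos": TCP position; "eef_rot": TCP orientation; "contact_force": force on the tool from outside, world axes, zero at the start; "moment": the same for the moment, N m; "gripper_width": finger opening in m; "gripper_force": force on a finger pad.
Only numpy, scipy, OpenCV 4.12 (cv2) and the standard library are available. Lean on these libraries where they do the work, as an engineer would, in place of code of your own. Each camera call takes 0.05 s, during which the arm holds its last target. There are 200 camera calls.

## Task

The weighing shelf must be level before the scale goes back on it: first set the yellow spirit level lengthwise on the aluminium shelf, between the knob and the hinged end, and let go; then turn the black foot knob clockwise, past the click of its parking detent and on until the bubble stands between the two black lines of the vial while the shelf is pressed down onto its foot (left alone, a spring lifts it a little off the foot and the bubble reads wrong). Finish holding: press the level firmly down on the shelf with the fingers, shelf fully down on its foot and bubble between the lines, and end the program while still pressing. Do not slam or tip the level, and leave the other things where they are.

Things in the scene. Friction and masses are not known exactly. Their poses are not given: they have to be found in the camera images.
- spirit_level: yellow spirit level, 120 mm long (y), 26 mm wide (x), 34 mm high (z up), 0.2 to 0.3 kg; origin: centre of its underside. Green vial with two black lines along y in the middle of the top. The solid ribbed ends of the top, 32 mm long, centred at y = +-44 mm, 34 mm up, are for pressing on. It starts on the worktop; grip it across its width.
- bubble (a joint): bubble (pale spot) along the vial, m: 0 in the middle, positive toward the level's own +y end, stops at +-0.014. It runs to the higher end, 8 mm per degree of tilt, and needs about a second to settle; it is wholly between the lines within +-0.0025.
- weighing_shelf: aluminium plate, 180 (x) by 290 mm (y), 10 mm thick, on a fixed grey base; origin: centre of its top face, about 50 mm above the worktop. Hinged to the base at y = +125 mm; levelling foot and knob at y = -115 mm, x = 0. Pressed down, the foot end starts 3 to 6 mm too low. Detent roller and block, 10 mm high, stand 18 to 42 mm from the knob's axis on its +y side.
- shelf_mid (a point): centre of the shelf plate's top face; axes of the shelf: y along its length toward the hinged end, x across, z up
- level_spot (a point): point on the plate's top face 35 mm from its centre toward the hinged end, on the centre line: a good place for the middle of the level (anything within 50 mm along and across does)
- shelf_play (a joint): how far the spring lifts the shelf's foot end off its foot, rad: 0 pressed fully down, 0.0125 (3 mm at the foot) when nothing presses. The level's own weight does not press it down; 3 to 4 N downward on the knob does, or on the level about 5 N at its end nearer the foot, 7 N in the middle, 14 N at the end nearer the hinge.
- foot_knob (a joint): turn of the foot knob, rad, 0 to 5; 0 parked, positive clockwise from above. Per rad the foot end rises 1.9 mm (0.456 degrees; bubble 3.65 mm toward the foot end). The detent resists from 0.13 to 0.4 rad with up to 0.2 N m (let go there, it springs back), then snaps on and is past at 0.75; beyond, it turns easily and stays where left. Level is reached between 1.6 and 3 rad.
- foot_knob_grip (a point): on the knob's upright axis, at the height to grip: black round ribbed knob, 28 mm in diameter, 12 to 43 mm above the plate (this point 31 mm above the plate, 12.5 mm below the top); under it a steel collar, 36 mm in diameter, up to 8 mm above the plate. Pushing down on the knob also presses the shelf onto its foot.
- beaker: clear plastic beaker, 71 mm wide, 88 mm high; leave it alone
- timer: white round twist timer, 63 mm wide, 36 mm high; leave it alone
- tint_bowl: pink tint bowl, 128 x 154 mm, 58 mm high; leave it alone
- cream_tube: white tube with blue cap lying down, 156 mm long; leave it alone
Mind the look-alikes: they are no part of the job. There is more than one size of the spirit_level; the one meant has the size given above.

How it is judged:
By the outcome, as a careful person would: the job done as asked, in the order asked, and still so for the second after the job is handed in, while the arm keeps its last pose, push and grip.
It also fails if it takes over 67 s, if anything falls off the work surface, if the arm or the gripper's body presses on something with over 40 N, if the wrist force passes 120 N, or if a joint passes its speed limit or range.

## Working session

There is one attempt and no reset: what is moved stays moved. The work goes in short steps, Python scripts to look and compute and a tool call to move; the robot and the scene stay as the last step left them, time stands still between calls to the robot, and variables do not carry over. Pictures are saved under pics/ and viewed, at most 10 in all, crops included, and the job is handed in when it is done.

Besides the shell and the picture viewer there is one more tool, called after "Call:" in YAML: its name, and indented under it one key for each argument. play_rows: Moves the arm, as the interface text tells. Shift numbers are shares of 0.15 m and turn numbers shares of 0.08 rad, none past 1 either way. Its arguments: {"type":"object","properties":{"rows":{"type":"array"},"squeeze":{"type":"number"}},"required":["rows"]}

```bash
mkdir -p pics; cat > h.py <<'E'
import numpy as np, cv2
from plant import r
def cap(n):
    c=r.capture(n); c['R']=np.array(c['R']);c['t']=np.array(c['t']).ravel()
    c['K']=np.array([[c['fx'],0,c['cx']],[0,c['fy'],c['cy']],[0,0,1.]]);return c
def ray(c,p):
    u=cv2.undistortPoints(np.array([[p]],float),c['K'],np.array(c['distortion'],float))[0,0]
    return -c['R'].T@c['t'], c['R'].T@np.array([u[0],u[1],1.])
def onz(c,p,z):
    o,d=ray(c,p); return o+d*(z-o[2])/d[2]
def tri(c1,p1,c2,p2):
    a,d=ray(c1,p1);b,e=ray(c2,p2)
    s=np.linalg.lstsq(np.c_[d,-e],b-a,rcond=None)[0]
    P,Q=a+s[0]*d,b+s[1]*e
    return (P+Q)/2,np.linalg.norm(P-Q)
def proj(c,X):
    return cv2.projectPoints(np.array([X],float),cv2.Rodrigues(c['R'])[0],c['t'],c['K'],np.array(c['distortion'],float))[0][0,0]
E
python3 - <<'E'
from h import *
for n in ("scene","top"):
    c=cap(n); cv2.imwrite(f"pics/{n}0.png",c['image']); print(n,c['fx'],-c['R'].T@c['t'],c['R'][2])
print(r.get_state())
E
```

```text
scene 528.8870252417641 [-0.05268809 -0.94081232  1.05623865] [ 0.38762565  0.68627113 -0.61544967]
top 398.82336532146473 [0.42891283 0.09842472 1.40419175] [ 0.09948012  0.00194371 -0.99503765]
{'time_s': 0.1, 'joints': array([ 8.69808172e+01,  2.05873733e+01,  6.39421745e-01, -1.69333248e-02,
       -7.01354565e+01, -1.65072265e+01]), 'qd': array([ 0.02675446, -0.17975817,  0.07416075,  0.01830567,  0.04986145,
        0.00728235]), 'joint_torque': array([-3.01756700e-03, -5.84163809e+01,  2.93750328e+01,  7.01558501e+00,
        1.01429070e-02, -6.05282617e-05]), 'tcp_pos': array([0.22549385, 0.63576516, 0.22572145]), 'eef_rot': array([ 1.79915506e+02, -8.43814821e-03, -1.95321685e+01]), 'contact_force': array([-0.72546388, -0.07556129,  0.63126533]), 'moment': array([ 0.05578934,  0.02873276, -0.02057921]), 'gripper_force': 0.0, 'gripper_width': 0.08744665638301279}
```

View pics/scene0.png

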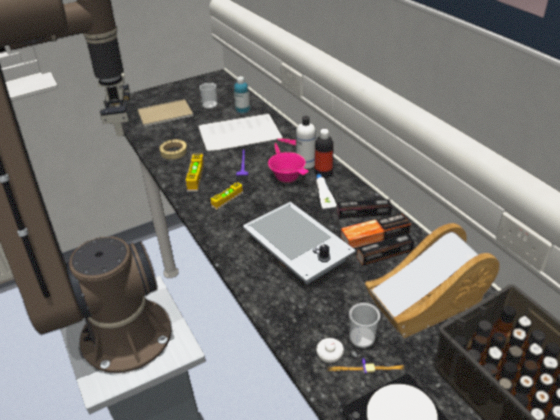

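View pics/top0.png

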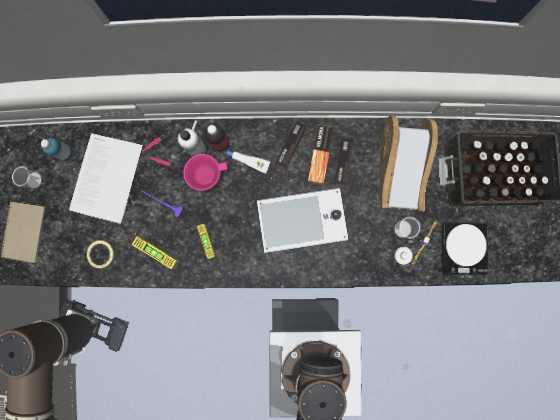

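The pictures show two yellow levels: top (154,252) / scene (195,171), about 45 px long, and top (206,241) / scene (227,195), about 33 px. The shelf is at top (302,220), with its knob at top (335,215) / scene (323,253). At ~285 px/m the short one (206,241) is about 0.12 m, so it fits. Next I measure both and check with a crop.

```bash
python3 - <<'E'
from h import *
C={n:cap(n) for n in("scene","top")}
res={}
for n,c in C.items():
    hsv=cv2.cvtColor(c['image'],cv2.COLOR_BGR2HSV)
    m=cv2.inRange(hsv,(18,110,70),(75,255,255)); m=cv2.morphologyEx(m,cv2.MORPH_CLOSE,np.ones((5,5)))
    for k in cv2.findContours(m,0,1)[0]:
        if cv2.contourArea(k)>120:
            rr=cv2.minAreaRect(k); b=cv2.boxPoints(rr); print(n,np.round(rr[0],1),np.round(rr[1],1))
            if n=="top":
                w=np.array([onz(c,p,.034) for p in b]); e=[np.linalg.norm(w[1]-w[0]),np.linalg.norm(w[2]-w[1])]
                d=(w[1]-w[0]) if e[0]>e[1] else w[2]-w[1]
                print("  ctr",w.mean(0).round(4),"size",np.round(e,3),"dir",np.degrees(np.arctan2(d[1],d[0])))
    # green vial
    g=cv2.inRange(hsv,(40,110,90),(75,255,255))
    for k in cv2.findContours(g,0,1)[0]:
        if cv2.contourArea(k)>6: print("  green",cv2.minAreaRect(k))
c=C['top'];im=c['image']
# shelf in top: bright, low sat
hsv=cv2.cvtColor(im,cv2.COLOR_BGR2HSV)
m=cv2.inRange(hsv,(0,0,130),(180,60,255)); m[:180]=0; m[265:]=0; m[:,:245]=0; m[:,360:]=0
m=cv2.morphologyEx(m,cv2.MORPH_CLOSE,np.ones((7,7)))
k=max(cv2.findContours(m,0,1)[0],key=cv2.contourArea); rr=cv2.minAreaRect(k);b=cv2.boxPoints(rr);print(rr)
w=np.array([onz(c,p,.05) for p in b]);print(w.round(4),w.mean(0).round(4))
for n,(x,y,d) in {"scene":(323,253,14),"top":(335,215,12)}.items():
    g=cv2.cvtColor(C[n]['image'],cv2.COLOR_BGR2GRAY)[y-d:y+d,x-d:x+d]
    k=max(cv2.findContours((g<70).astype(np.uint8),0,1)[0],key=cv2.contourArea); print(n,"knob",cv2.boundingRect(k),k.mean(0)+[x-d,y-d])
a=cv2.resize(im[180:275,130:360],None,fx=3.4,fy=3.4,interpolation=2)[:,:790]
s=cv2.resize(C['scene']['image'][145:290,170:370],None,fx=1.9,fy=1.9,interpolation=2)
o=np.zeros((600,790,3),np.uint8);o[:a.shape[0],:a.shape[1]]=a;o[325:325+s.shape[0],:s.shape[1]]=s
k=cv2.resize(C['scene']['image'][230:275,300:350],None,fx=6,fy=6,interpolation=2);o[325:595,450:750]=k[:270,:300]
cv2.imwrite("pics/crop1.png",o)
E
```

```text
scene [448.7 298.2] [ 38.  121.6]
scene [412.2 254.2] [ 20.9 111.4]
scene [226.6 194.1] [12.8 36.9]
scene [194.2 170.9] [15.1 38.5]
  green ((227.19664001464844, 192.3146209716797), (2.6499948501586914, 11.659976959228516), 57.9946174621582)
  green ((194.3823699951172, 166.97059631347656), (4.123105525970459, 10.914102554321289), 14.03624439239502)
top [154.4 252.3] [48.7 11.6]
  ctr [0.4259 0.5578 0.034 ] size [0.04  0.174] dir -120.50592148001154
top [205.5 240.8] [34.8  8.3]
  ctr [0.4653 0.3778 0.034 ] size [0.029 0.121] dir -161.6549125532991
  green ((153.86050415039062, 251.9141387939453), (19.588144302368164, 4.978925704956055), 31.607500076293945)
  green ((205.59634399414062, 240.8211212158203), (14.5589599609375, 3.543957471847534), 73.3007583618164)
((301.927734375, 219.7803497314453), (53.37207794189453, 85.07599639892578), 81.25383758544922)
[[ 0.6039  0.2026  0.05  ]
 [ 0.6467 -0.0866  0.05  ]
 [ 0.4653 -0.1106  0.05  ]
 [ 0.4238  0.1751  0.05  ]] [0.5349 0.0451 0.05  ]
scene knob (10, 7, 10, 13) [[323.63636364 252.27272727]]
top knob (22, 8, 2, 8) [[345.71428571 214.5       ]]Traceback (most recent call last):
  File "<stdin>", line 30, in <module>
ValueError: could not broadcast input array from shape (276,380,3) into shape (275,380,3)
```

```bash
cat >> h.py <<'E'
from scipy.spatial.transform import Rotation as Ro
def plan(X,yaw=None):
    s=r.get_state(); p=np.array(s['tcp_pos']); A=Ro.from_euler('xyz',s['eef_rot'],degrees=True)
    print("t",round(s['time_s'],2),"tcp",p.round(4),"rot",np.round(s['eef_rot'],2),"F",np.round(s['contact_force'],1),"w",round(s['gripper_width'],4),"gf",round(s['gripper_force'],1))
    print(" slide total now(units .15)",(A.inv().apply(np.array(X)-p)/.15).round(3))
    if yaw is not None:
        B=Ro.from_euler('xyz',[180,0,yaw],degrees=True)
        print(" slide total after turn",(B.inv().apply(np.array(X)-p)/.15).round(3)," turn total(units .08)",((A.inv()*B).as_rotvec()/.08).round(3))
E
python3 - <<'E'
from h import *
S=cap("scene");T=cap("top")
def show(n,a,b): print(n,*tri(S,a,T,b))
show("short lvl vial",(227.2,192.3),(205.6,240.8))
show("short lvl body",(226.6,194.1),(205.5,240.8))
# predicted knob top, plate
k=np.array([.5517,-.0687])
for z in(.05,.093): print("knob",z,proj(S,[*k,z]),proj(T,[*k,z]))
for p in [(.4653,-.1106),(.6467,-.0866),(.6039,.2026),(.4238,.1751)]: print("corner",proj(S,[*p,.05]),proj(T,[*p,.05]))
plan([.465,.378,.12],18.3)
im=T['image']
o=np.zeros((600,790,3),np.uint8)
def put(im,x,y,f,X,Y,w,h): o[Y:Y+h,X:X+w]=cv2.resize(im,None,fx=f,fy=f,interpolation=2)[y*f:y*f+h,x*f:x*f+w]
put(im,130,205,4,0,0,400,280);put(S['image'],170,145,4,0,290,390,300)
put(S['image'],235,195,4,400,0,390,290);put(im,250,180,4,400,290,390,300)
cv2.imwrite("pics/crop1.png",o)
E
```

```text
short lvl vial [0.46566111 0.37861199 0.02746235] 0.0007159513800178753
short lvl body [0.46494005 0.38115941 0.01880796] 0.0013707077689772184
knob 0.05 [324.37477572 257.51668081] [335.27948053 214.4595611 ]
knob 0.093 [324.71173338 245.93675536] [336.85556853 213.27375597]
corner [305.81427664 278.79605748] [348.02063082 239.6806731 ]
corner [356.1781579  248.81558166] [339.9060735  186.92727479]
corner [290.30253442 200.71329286] [255.81788399 199.85919735]
corner [242.93807138 225.08708411] [263.94905013 252.62736872]
t 0.3 tcp [0.2256 0.636  0.2263] rot [ 1.7997e+02 -1.0000e-02 -1.9530e+01] F [-0.5 -0.5  1.5] w 0.0875 gf 0.0
 slide total now(units .15) [2.079 1.088 0.709]
 slide total after turn [0.975 2.134 0.708]  turn total(units .08) [ 6.000e-03  1.000e-03 -8.253e+00]
```

View pics/crop1.png

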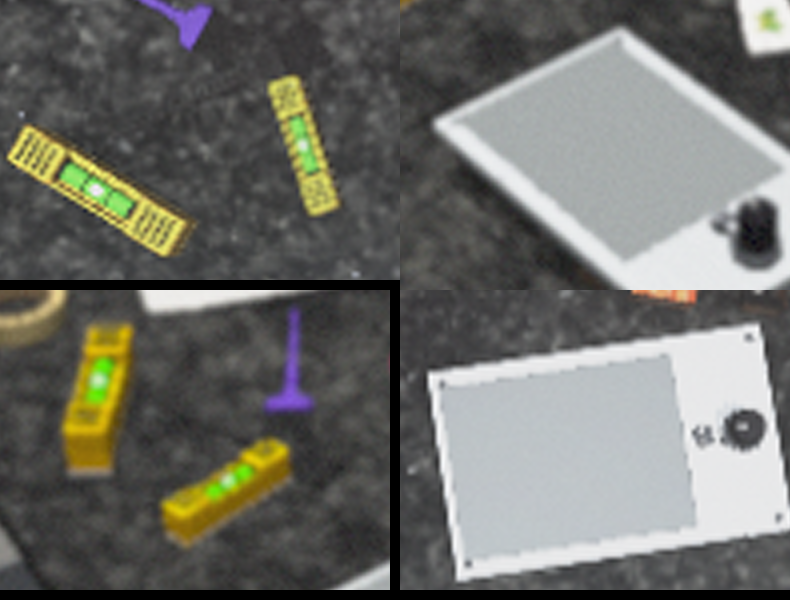

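The crop confirms it. The short level, at top (206,241) / scene (227,194), measures about 121 x 29 mm, so it is the one; the other, at (154,252), is 174 mm long. I'm moving to the short one.

Call:
play_rows:
  rows:
    - {"slide": [0.297,0.155,0.1],"delta_rot": [0,0,0],"fingers": 1}
    - {"slide": [0.297,0.155,0.1],"delta_rot": [0,0,0],"fingers": 1}
    - {"slide": [0.297,0.155,0.1],"delta_rot": [0,0,0],"fingers": 1}
    - {"slide": [0.297,0.155,0.1],"delta_rot": [0,0,0],"fingers": 1}
    - {"slide": [0.297,0.155,0.1],"delta_rot": [0,0,0],"fingers": 1}
    - {"slide": [0.297,0.155,0.1],"delta_rot": [0,0,0],"fingers": 1}
    - {"slide": [0.297,0.155,0.1],"delta_rot": [0,0,0],"fingers": 1}
    - {"slide": [0,0,0],"delta_rot": [0,0,-1],"fingers": 1}

```text
time_s: 1.3
tcp_pos: [0.4664, 0.3752, 0.1201]
eef_rot: [179.8, 0.1, -15.1]
contact_force: [-0.2, 0.7, 0.5]
gripper_width: 0.0877
gripper_force: 0.0
```

Call:
play_rows:
  rows:
    - {"slide": [0,0,0],"delta_rot": [0,0,-1],"fingers": 1}
    - {"slide": [0,0,0],"delta_rot": [0,0,-1],"fingers": 1}
    - {"slide": [0,0,0],"delta_rot": [0,0,-1],"fingers": 1}
    - {"slide": [0,0,0],"delta_rot": [0,0,-1],"fingers": 1}
    - {"slide": [0,0,0],"delta_rot": [0,0,-1],"fingers": 1}
    - {"slide": [0,0,0],"delta_rot": [0,0,-1],"fingers": 1}
    - {"slide": [0,0,0],"delta_rot": [0,0,-1],"fingers": 1}
    - {"slide": [0,0,0],"delta_rot": [0,0,-0.25],"fingers": 1}

```text
time_s: 2.3
tcp_pos: [0.4651, 0.3786, 0.1216]
eef_rot: [-180.0, -0.0, 18.3]
contact_force: [0.3, 0.6, -0.9]
gripper_width: 0.0879
gripper_force: 0.0
```

```bash
python3 - <<'E'
from h import *
plan([.4657,.3785,.007],18.35)
E
```

```text
t 2.3 tcp [0.4651 0.3786 0.1216] rot [-180.     -0.     18.32] F [ 0.3  0.6 -0.9] w 0.0879 gf 0.0
 slide total now(units .15) [0.003 0.002 0.764]
 slide total after turn [0.003 0.002 0.764]  turn total(units .08) [-0.001 -0.001 -0.007]
```

Call:
play_rows:
  rows:
    - {"slide": [0,0,0.25],"delta_rot": [0,0,0],"fingers": 1}
    - {"slide": [0,0,0.25],"delta_rot": [0,0,0],"fingers": 1}
    - {"slide": [0,0,0.15],"delta_rot": [0,0,0],"fingers": 1}
    - {"slide": [0,0,0.1],"delta_rot": [0,0,0],"fingers": 0.2}
    - {"slide": [0,0,0],"delta_rot": [0,0,0],"fingers": -1}
    - {"slide": [0,0,0],"delta_rot": [0,0,0],"fingers": -1}
    - {"slide": [0,0,0],"delta_rot": [0,0,0],"fingers": -1}
    - {"slide": [0,0,0],"delta_rot": [0,0,0],"fingers": -1}
  squeeze: 20

```text
time_s: 3.3
tcp_pos: [0.4654, 0.3789, 0.0099]
eef_rot: [-180.0, -0.1, 18.3]
contact_force: [-0.7, -0.2, -0.4]
gripper_width: 0.0434
gripper_force: 0.0
```

Call:
play_rows:
  rows:
    - {"slide": [0,0,0.015],"delta_rot": [0,0,0],"fingers": -1}
    - {"slide": [0,0,0],"delta_rot": [0,0,0],"fingers": -1}
    - {"slide": [0,0,0],"delta_rot": [0,0,0],"fingers": -1}
    - {"slide": [0,0,0],"delta_rot": [0,0,0],"fingers": -1}
    - {"slide": [0,0,0],"delta_rot": [0,0,0],"fingers": -1}

```text
time_s: 3.92
tcp_pos: [0.465, 0.3782, 0.0067]
eef_rot: [180.0, 0.0, 18.3]
contact_force: [-0.2, -1.7, -0.3]
gripper_width: 0.0258
gripper_force: 20.0
```

Call:
play_rows:
  rows:
    - {"slide": [0,0,-0.1],"delta_rot": [0,0,0],"fingers": -1}
    - {"slide": [0,0,-0.25],"delta_rot": [0,0,0],"fingers": -1}
    - {"slide": [0,0,-0.3],"delta_rot": [0,0,0],"fingers": -1}
    - {"slide": [0,0,-0.1],"delta_rot": [0,0,0],"fingers": -1}

```text
time_s: 4.42
tcp_pos: [0.4662, 0.3803, 0.1233]
eef_rot: [-179.8, -0.3, 18.3]
contact_force: [1.0, -0.6, -2.8]
gripper_width: 0.0254
gripper_force: 20.0
```

```bash
python3 - <<'E'
from h import *
plan([.530,.080,.11],98.4)
S=cap("scene");T=cap("top")
for n,c,(x,y,d) in (("s",S,(324,252,16)),("t",T,(336,214,14))):
    g=cv2.cvtColor(c['image'],cv2.COLOR_BGR2GRAY)[y-d:y+d,x-d:x+d]
    m=(g<80).astype(np.uint8)
    for k in cv2.findContours(m,0,1)[0]:
        if cv2.contourArea(k)>15: M=cv2.moments(k);print(n,np.array(cv2.boundingRect(k))+[x-d,y-d,0,0],M['m10']/M['m00']+x-d,M['m01']/M['m00']+y-d)
E
```

```text
t 4.42 tcp [0.4662 0.3803 0.1233] rot [-179.8    -0.28   18.33] F [ 1.  -0.6 -2.8] w 0.0254 gf 20.0
 slide total now(units .15) [-0.226  2.034  0.081]
 slide total after turn [-2.042  0.128  0.089]  turn total(units .08) [ 7.0000e-03 -8.1000e-02 -1.7469e+01]
s [319 246  10  14] 323.8792792792793 252.54414414414413
t [344 203   6  17] 347.036303630363 211.6072607260726
```

Call:
play_rows:
  rows:
    - {"slide": [-0.02,0.15,0],"delta_rot": [0,0,0],"fingers": -1}
    - {"slide": [-0.034,0.31,0],"delta_rot": [0,0,0],"fingers": -1}
    - {"slide": [-0.034,0.314,0],"delta_rot": [0,0,0],"fingers": -1}
    - {"slide": [-0.034,0.314,0],"delta_rot": [0,0,0],"fingers": -1}
    - {"slide": [-0.034,0.314,0],"delta_rot": [0,0,0],"fingers": -1}
    - {"slide": [-0.034,0.314,0],"delta_rot": [0,0,0],"fingers": -1}
    - {"slide": [-0.034,0.314,0],"delta_rot": [0,0,-0.5],"fingers": -1}
    - {"slide": [0,0,0],"delta_rot": [0,0,-1],"fingers": -1}

```text
time_s: 5.52
tcp_pos: [0.5274, 0.0748, 0.1175]
eef_rot: [-180.0, 0.2, 25.0]
contact_force: [0.5, 0.6, -2.5]
gripper_width: 0.0255
gripper_force: 20.0
```

Call:
play_rows:
  rows:
    - {"slide": [0,0,0],"delta_rot": [0,0,-1],"fingers": -1}
    - {"slide": [0,0,0],"delta_rot": [0,0,-1],"fingers": -1}
    - {"slide": [0,0,0],"delta_rot": [0,0,-1],"fingers": -1}
    - {"slide": [0,0,0],"delta_rot": [0,0,-1],"fingers": -1}
    - {"slide": [0,0,0],"delta_rot": [0,0,-1],"fingers": -1}
    - {"slide": [0,0,0],"delta_rot": [0,0,-1],"fingers": -1}
    - {"slide": [0,0,0],"delta_rot": [0,0,-1],"fingers": -1}
    - {"slide": [0,0,0],"delta_rot": [0,0,-1],"fingers": -1}

```text
time_s: 6.52
tcp_pos: [0.5274, 0.0777, 0.1176]
eef_rot: [-179.9, 0.1, 61.9]
contact_force: [-0.2, 0.1, -2.9]
gripper_width: 0.0255
gripper_force: 20.0
```

Call:
play_rows:
  rows:
    - {"slide": [0,0,0],"delta_rot": [0,0,-1],"fingers": -1}
    - {"slide": [0,0,0],"delta_rot": [0,0,-1],"fingers": -1}
    - {"slide": [0,0,0],"delta_rot": [0,0,-1],"fingers": -1}
    - {"slide": [0,0,0],"delta_rot": [0,0,-1],"fingers": -1}
    - {"slide": [0,0,0],"delta_rot": [0,0,-1],"fingers": -1}
    - {"slide": [0,0,0],"delta_rot": [0,0,-1],"fingers": -1}
    - {"slide": [0,0,0],"delta_rot": [0,0,-1],"fingers": -1}
    - {"slide": [0,0,0],"delta_rot": [0,0,-1],"fingers": -1}

```text
time_s: 7.52
tcp_pos: [0.5274, 0.0777, 0.1175]
eef_rot: [-179.8, 0.0, 98.6]
contact_force: [-0.5, 0.1, -2.7]
gripper_width: 0.0257
gripper_force: 20.0
```

```bash
python3 - <<'E'
from h import *
plan([.530,.080,.06],98.4); print(r.get_state()['joints'].round(1))
c=cap("scene");t=cap("top")
# shelf height: corners from both views
for n,i,box in(("s",c['image'],(235,190,130,100)),("t",t['image'],(245,175,115,90))):
    x,y,w,h=box; g=cv2.inRange(cv2.cvtColor(i[y:y+h,x:x+w],cv2.COLOR_BGR2HSV),(0,0,125),(180,60,255))
    k=max(cv2.findContours(cv2.morphologyEx(g,cv2.MORPH_OPEN,np.ones((3,3))),0,1)[0],key=cv2.contourArea)
    a=cv2.approxPolyDP(cv2.convexHull(k),5,True)[:,0]+[x,y]; print(n,a.tolist())
o=np.vstack([cv2.resize(c['image'][150:290,200:380],None,fx=4,fy=4,interpolation=2)[:300+0,:],cv2.resize(t['image'][175:275,230:410],None,fx=4,fy=4,interpolation=2)[:300]])
cv2.imwrite("pics/p3.png",o)
E
```

```text
t 7.53 tcp [0.5274 0.0777 0.1175] rot [-1.7981e+02  4.0000e-02  9.8610e+01] F [-0.5  0.1 -2.7] w 0.0257 gf 20.0
 slide total now(units .15) [0.013 0.021 0.384]
 slide total after turn [0.013 0.02  0.384]  turn total(units .08) [-0.04   0.01   0.046]
[ 29.4  13.1 -25.5  -0.  -51.6 159.2]
s [[354, 251], [304, 279], [245, 225], [315, 221]]
t [[339, 188], [347, 239], [311, 245], [295, 230], [315, 191]]
```

View pics/p3.png

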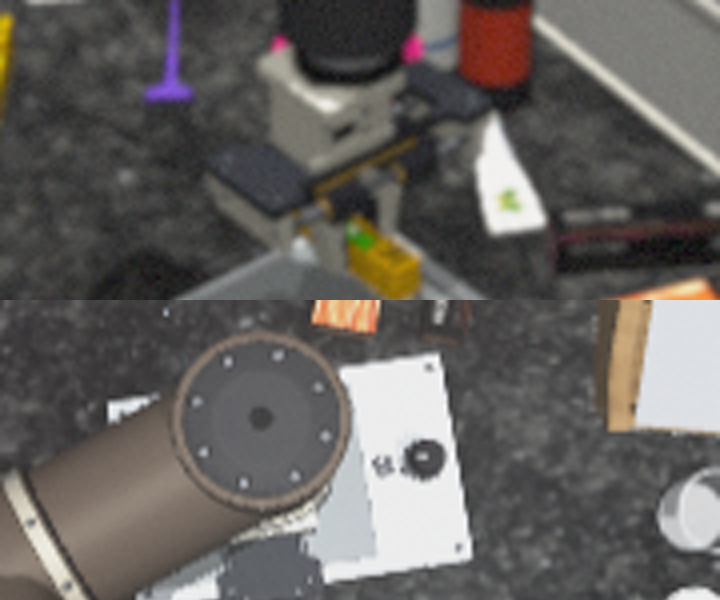

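The picture shows the level in the fingers over the shelf, its ribbed end at crop (385,265). The knob is clear at top crop (425,458), i.e. top (336,214.5). Shelf corners seen from both views agree with z ≈ 0.05 to about 1 px, so I'm lowering.

Call:
play_rows:
  rows:
    - {"slide": [0.013,0.02,0.1],"delta_rot": [-0.04,0,0],"fingers": -1}
    - {"slide": [0,0,0.15],"delta_rot": [0,0,0],"fingers": -1}
    - {"slide": [0,0,0.07],"delta_rot": [0,0,0],"fingers": -1}
    - {"slide": [0,0,0.025],"delta_rot": [0,0,0],"fingers": -1}
    - {"slide": [0,0,0.015],"delta_rot": [0,0,0],"fingers": -1}
    - {"slide": [0,0,0],"delta_rot": [0,0,0],"fingers": -1}

```text
time_s: 8.38
tcp_pos: [0.5319, 0.0814, 0.0656]
eef_rot: [179.8, -0.0, 98.5]
contact_force: [-0.7, 0.6, -2.2]
gripper_width: 0.0256
gripper_force: 20.0
```

Call:
play_rows:
  rows:
    - {"slide": [0,0,0.02],"delta_rot": [0,0,0],"fingers": -1}
    - {"slide": [0,0,0.01],"delta_rot": [0,0,0],"fingers": -1}
    - {"slide": [0,0,0.01],"delta_rot": [0,0,0],"fingers": -1}
    - {"slide": [0,0,0],"delta_rot": [0,0,0],"fingers": -1}

```text
time_s: 8.88
tcp_pos: [0.5315, 0.0812, 0.0592]
eef_rot: [179.8, 0.0, 98.5]
contact_force: [-0.3, 0.2, -2.8]
gripper_width: 0.0255
gripper_force: 20.0
```

Call:
play_rows:
  rows:
    - {"slide": [0,0,0.007],"delta_rot": [0,0,0],"fingers": -1}
    - {"slide": [0,0,0.007],"delta_rot": [0,0,0],"fingers": -1}
    - {"slide": [0,0,0],"delta_rot": [0,0,0],"fingers": -1}

```text
time_s: 9.25
tcp_pos: [0.5317, 0.0813, 0.0574]
eef_rot: [179.8, -0.0, 98.5]
contact_force: [-0.7, -0.4, -0.2]
gripper_width: 0.0255
gripper_force: 20.0
```

Call:
play_rows:
  rows:
    - {"slide": [0,0,0.005],"delta_rot": [0,0,0],"fingers": -1}
    - {"slide": [0,0,0],"delta_rot": [0,0,0],"fingers": 0}
    - {"slide": [0,0,0],"delta_rot": [0,0,0],"fingers": 0.2}
    - {"slide": [0,0,0],"delta_rot": [0,0,0],"fingers": 0.2}
    - {"slide": [0,0,0],"delta_rot": [0,0,0],"fingers": 0.2}
    - {"slide": [0,0,0],"delta_rot": [0,0,0],"fingers": 0.2}

```text
time_s: 10.0
tcp_pos: [0.5316, 0.0813, 0.0564]
eef_rot: [179.8, 0.0, 98.5]
contact_force: [0.5, 0.8, -0.3]
gripper_width: 0.0524
gripper_force: 0.0
```

Call:
play_rows:
  rows:
    - {"slide": [0,0,-0.05],"delta_rot": [0,0,0],"fingers": 0.2}
    - {"slide": [0,0,-0.2],"delta_rot": [0,0,0],"fingers": 0.2}
    - {"slide": [0,0,-0.3],"delta_rot": [0,0,0],"fingers": 0.2}

```text
time_s: 10.38
tcp_pos: [0.5306, 0.0809, 0.1393]
eef_rot: [180.0, 0.0, 98.5]
contact_force: [0.6, -0.1, -0.0]
gripper_width: 0.0527
gripper_force: 0.0
```

```bash
python3 - <<'E'
from h import *
plan([.552,-.0687,.13],84)
# knob top triangulation guess: scene knob bounding (319..329, 246..260)
S=cap("scene");T=cap("top")
print(tri(S,(323.9,252.5),T,(336,214.5)))
print(onz(T,(336,214.5),.08))
E
```

```text
t 10.38 tcp [0.5306 0.0809 0.1393] rot [1.7996e+02 5.0000e-02 9.8500e+01] F [ 0.6 -0.1 -0. ] w 0.0527 gf 0.0
 slide total now(units .15) [-1.007 -0.006  0.063]
 slide total after turn [-0.977  0.246  0.062]  turn total(units .08) [0.01  0.009 3.163]
(array([ 0.54971375, -0.06866783,  0.06979615]), np.float64(8.158161731483403e-05))
[ 0.54882615 -0.06740917  0.08      ]
```

Call:
play_rows:
  rows:
    - {"slide": [-0.205,-0.003,0.01],"delta_rot": [0,0,0],"fingers": 0.5}
    - {"slide": [-0.2,-0.003,0.01],"delta_rot": [0,0,0],"fingers": 0.5}
    - {"slide": [-0.2,-0.003,0.01],"delta_rot": [0,0,0],"fingers": 0.5}
    - {"slide": [-0.2,-0.003,0.01],"delta_rot": [0,0,0],"fingers": 0.5}
    - {"slide": [-0.2,-0.004,0.01],"delta_rot": [0,0,1],"fingers": 0.5}
    - {"slide": [0,0,0],"delta_rot": [0,0,1],"fingers": 0.5}
    - {"slide": [0,0,0],"delta_rot": [0,0,1],"fingers": 0.5}
    - {"slide": [0,0,0],"delta_rot": [0,0,0],"fingers": 0.5}

```text
time_s: 11.48
tcp_pos: [0.5513, -0.0683, 0.1317]
eef_rot: [179.8, -0.0, 84.8]
contact_force: [0.0, 1.3, 0.4]
gripper_width: 0.0652
gripper_force: 0.0
```

```bash
python3 - <<'E'
from h import *
plan([.5505,-.0685,.063],84.5); print(r.get_state()['joints'].round(1))
c=cap("scene");t=cap("top")
o=np.vstack([cv2.resize(c['image'][165:285,220:380],None,fx=5,fy=5,interpolation=2)[:400],cv2.resize(t['image'][185:235,240:400],None,fx=5,fy=5,interpolation=2)[:200]])
cv2.imwrite("pics/p4.png",o)
E
```

```text
t 11.47 tcp [ 0.5513 -0.0683  0.1317] rot [ 1.7981e+02 -5.0000e-02  8.4770e+01] F [0.  1.3 0.4] w 0.0652 gf 0.0
 slide total now(units .15) [-0.002 -0.007  0.458]
 slide total after turn [-0.002 -0.005  0.458]  turn total(units .08) [ 0.042 -0.011  0.059]
[ 13.1  14.  -22.1   0.  -53.7 161.6]
```

View pics/p4.png

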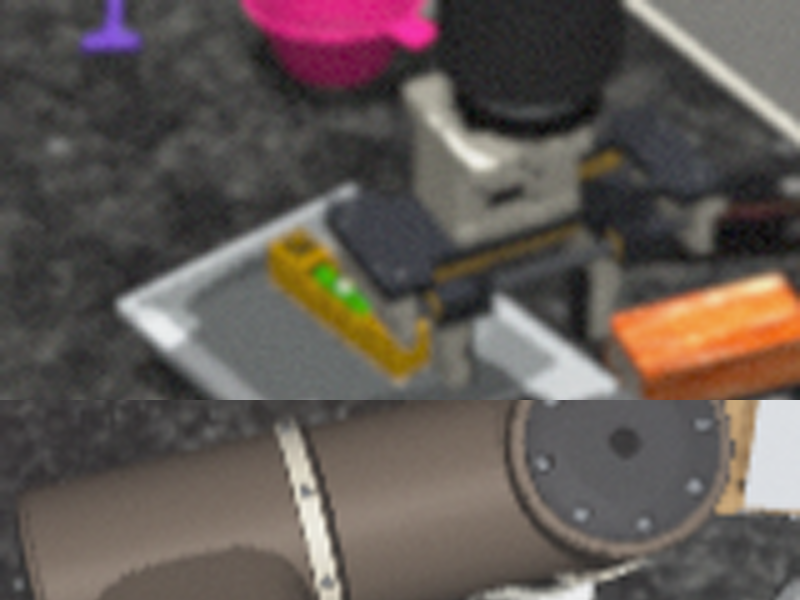

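The level stands lengthwise on the shelf with its vial in view at scene crop (340,285), i.e. scene (288,222). The fingers straddle the knob. Now down to grip.

Call:
play_rows:
  rows:
    - {"slide": [-0.002,-0.005,0.1],"delta_rot": [0.04,0,0],"fingers": 0.3}
    - {"slide": [0,0,0.15],"delta_rot": [0,0,0],"fingers": 0.3}
    - {"slide": [0,0,0.15],"delta_rot": [0,0,0],"fingers": 0.3}
    - {"slide": [0,0,0.05],"delta_rot": [0,0,0],"fingers": 0.1}
    - {"slide": [0,0,0],"delta_rot": [0,0,0],"fingers": -1}
    - {"slide": [0,0,0],"delta_rot": [0,0,0],"fingers": -1}
    - {"slide": [0,0,0],"delta_rot": [0,0,0],"fingers": -1}
    - {"slide": [0,0,0],"delta_rot": [0,0,0],"fingers": -1}
  squeeze: 35

```text
time_s: 12.58
tcp_pos: [0.552, -0.0683, 0.0648]
eef_rot: [179.8, -0.1, 84.8]
contact_force: [4.0, -0.5, -0.0]
gripper_width: 0.0269
gripper_force: 35.0
```

Call:
play_rows:
  rows:
    - {"slide": [0,0,0],"delta_rot": [0,0,0],"fingers": -1}
    - {"slide": [0,0,0],"delta_rot": [0,0,0],"fingers": -1}
    - {"slide": [0,0,0],"delta_rot": [0,0,0],"fingers": -1}

```text
time_s: 12.95
tcp_pos: [0.5519, -0.0683, 0.0648]
eef_rot: [179.9, -0.1, 84.8]
contact_force: [4.4, -1.2, 0.8]
gripper_width: 0.0272
gripper_force: 35.0
```

Call:
play_rows:
  rows:
    - {"slide": [0,0.008,0.01],"delta_rot": [0,0,0],"fingers": -1}
    - {"slide": [0,0,0.01],"delta_rot": [0,0,0],"fingers": -1}
    - {"slide": [0,0,0.007],"delta_rot": [0,0,0],"fingers": -1}
    - {"slide": [0,0,0],"delta_rot": [0,0,0],"fingers": -1}

```text
time_s: 13.45
tcp_pos: [0.5521, -0.0688, 0.0613]
eef_rot: [180.0, -0.0, 84.8]
contact_force: [-0.8, -1.6, 15.1]
gripper_width: 0.027
gripper_force: 35.0
```

Call:
play_rows:
  rows:
    - {"slide": [0,0,-0.004],"delta_rot": [0,0,1],"fingers": -1}
    - {"slide": [0,0,-0.001],"delta_rot": [0,0,1],"fingers": -1}
    - {"slide": [0,0,-0.001],"delta_rot": [0,0,1],"fingers": -1}
    - {"slide": [0,0,-0.001],"delta_rot": [0,0,1],"fingers": -1}
    - {"slide": [0,0,-0.001],"delta_rot": [0,0,1],"fingers": -1}

```text
time_s: 14.08
tcp_pos: [0.5529, -0.069, 0.0623]
eef_rot: [179.9, -0.1, 61.7]
contact_force: [2.8, -4.4, 8.3]
gripper_width: 0.0269
gripper_force: 35.0
```

```bash
python3 - <<'E'
from h import *
s=r.get_state();print(s['moment'].round(2),s['contact_force'].round(1),s['eef_rot'].round(1))
E
```

```text
[-1.68 -1.12  0.16] [ 2.8 -4.4  8.3] [ 1.799e+02 -1.000e-01  6.170e+01]
```

Call:
play_rows:
  rows:
    - {"slide": [0,0,-0.001],"delta_rot": [0,0,1],"fingers": -1}
    - {"slide": [0,0,-0.001],"delta_rot": [0,0,1],"fingers": -1}
    - {"slide": [0,0,-0.001],"delta_rot": [0,0,1],"fingers": -1}
    - {"slide": [0,0,-0.001],"delta_rot": [0,0,1],"fingers": -1}
    - {"slide": [0,0,-0.001],"delta_rot": [0,0,1],"fingers": -1}
    - {"slide": [0,0,-0.001],"delta_rot": [0,0,1],"fingers": -1}
    - {"slide": [0,0,-0.001],"delta_rot": [0,0,1],"fingers": -1}
    - {"slide": [0,0,-0.001],"delta_rot": [0,0,1],"fingers": -1}

```text
time_s: 15.08
tcp_pos: [0.5539, -0.0696, 0.0637]
eef_rot: [179.9, -0.2, 25.1]
contact_force: [7.1, -10.3, 5.3]
gripper_width: 0.027
gripper_force: 35.0
```

Call:
play_rows:
  rows:
    - {"slide": [0,0,-0.001],"delta_rot": [0,0,1],"fingers": -1}
    - {"slide": [0,0,-0.001],"delta_rot": [0,0,1],"fingers": -1}
    - {"slide": [0,0,-0.001],"delta_rot": [0,0,1],"fingers": -1}
    - {"slide": [0,0,-0.001],"delta_rot": [0,0,1],"fingers": -1}
    - {"slide": [0,0,-0.001],"delta_rot": [0,0,1],"fingers": -1}
    - {"slide": [0,0,-0.001],"delta_rot": [0,0,1],"fingers": -1}
    - {"slide": [0,0,-0.001],"delta_rot": [0,0,1],"fingers": -1}
    - {"slide": [0,0,0],"delta_rot": [0,0,0],"fingers": -1}

```text
time_s: 16.08
tcp_pos: [0.5541, -0.0707, 0.0649]
eef_rot: [179.9, -0.2, -6.9]
contact_force: [8.5, -16.1, 6.2]
gripper_width: 0.027
gripper_force: 35.0
```

```bash
cat >> h.py <<'E'
def avg(n,k):
    I=[];c=None
    for _ in range(k): c=cap(n); I.append(c['image'].astype(np.float32))
    c['image']=np.mean(I,0); return c
E
python3 - <<'E'
from h import *
s=r.get_state();print(s['moment'].round(2),s['contact_force'].round(1),s['eef_rot'].round(1),s['tcp_pos'])
c=avg("scene",6); np.save("a.npy",c['image'])
cv2.imwrite("pics/p5.png",cv2.resize(c['image'][195:275,255:355],None,fx=7.5,fy=7.5,interpolation=2))
E
```

```text
[-5.95 -2.91  0.01] [  8.5 -16.1   6.2] [179.9  -0.2  -6.9] [ 0.55411118 -0.07070804  0.0649169 ][ WARN:0@12.271] global loadsave.cpp:1063 imwrite_ Unsupported depth image for selected encoder is fallbacked to CV_8U.
```

View pics/p5.png

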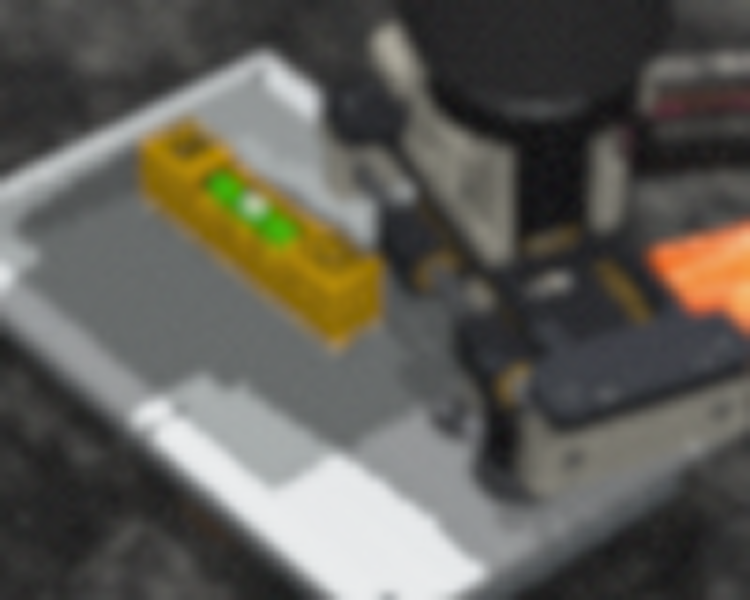

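The whole level is now clear of the hand: green vial from crop (207,180) to (297,240), bubble near (253,205), i.e. scene (288.7,222.3). Next is a sub-pixel profile along it, plus relieving the side force.

Call:
play_rows:
  rows:
    - {"slide": [0.008,0.012,0],"delta_rot": [0,0,0],"fingers": -1}
    - {"slide": [0.008,0.012,0.005],"delta_rot": [0,0,0],"fingers": -1}
    - {"slide": [0,0,0],"delta_rot": [0,0,0],"fingers": -1}
    - {"slide": [0,0,0],"delta_rot": [0,0,0],"fingers": -1}
    - {"slide": [0,0,0],"delta_rot": [0,0,0],"fingers": -1}
    - {"slide": [0,0,0],"delta_rot": [0,0,0],"fingers": -1}

```text
time_s: 17.12
tcp_pos: [0.5545, -0.0713, 0.0643]
eef_rot: [-179.9, -0.1, -6.9]
contact_force: [-3.1, 6.1, 17.6]
gripper_width: 0.0272
gripper_force: 35.0
```

```bash
cat >> h.py <<'E'
def bubble(c,show=False):
    """mm toward shelf +y (hinge) of bubble and green centre; homography-free: vial line at z=.082 along shelf y"""
    I=c['image'].astype(np.float32); x0,y0=270,205; f=8
    P=cv2.resize(I[y0:y0+40,x0:x0+45],None,fx=f,fy=f,interpolation=cv2.INTER_CUBIC)
    b,g,rd=P[...,0],P[...,1],P[...,2]
    gm=((g-rd)>40)&((g-b)>40)
    wm=(np.minimum(np.minimum(b,g),rd))   # white
    k=cv2.morphologyEx(gm.astype(np.uint8),cv2.MORPH_CLOSE,np.ones((41,41)))
    n,l,st,ce=cv2.connectedComponentsWithStats(k); i=1+st[1:,4].argmax(); m=l==i
    ys,xs=np.nonzero(m); w=np.where(m,np.clip(wm-110,0,None),0)
    tp=lambda u,v:np.array([x0+(u+.5)/f-.5,y0+(v+.5)/f-.5])
    B=tp((w*np.arange(P.shape[1])).sum()/w.sum(),(w*np.arange(P.shape[0])[:,None]).sum()/w.sum())
    a=np.array([-.148,.989]); z=.084
    q=lambda p:onz(c,p,z)[:2]@a*1000
    s=[q(tp(*p)) for p in zip(xs[::7],ys[::7])]; lo,hi=np.percentile(s,[1,99])
    print("vial px",tp(xs.mean(),ys.mean()).round(2),"bubble px",B.round(2),"mm: ends",round(lo,1),round(hi,1),"len",round(hi-lo,1),"mid",round((lo+hi)/2,2),"centroid",round(np.mean(s),2),"bubble",round(q(B),2),"-> off",round(q(B)-(lo+hi)/2,2))
    if show:
        o=q(B)
        # profile along axis
        ctr=onz(c,tp(xs.mean(),ys.mean()),z)
        for d in np.arange(-30,31,2):
            X=ctr+np.array([a[0],a[1],0])*d/1000; u=proj(c,X).astype(np.float32)
            v=cv2.remap(I,u[:1].reshape(1,1),u[1:].reshape(1,1),cv2.INTER_CUBIC)[0,0]; print(d,v.round().astype(int),end="; ")
        print()
E
python3 - <<'E'
from h import *
s=r.get_state();print(s['contact_force'].round(1),s['eef_rot'].round(1),s['tcp_pos'])
c=avg("scene",6); bubble(c,True); c['image']=np.load("a.npy"); bubble(c)
E
```

```text
[-3.1  6.1 17.6] [-1.799e+02 -1.000e-01 -6.900e+00] [ 0.55447192 -0.07131517  0.06429867]
vial px [288.11 222.69] bubble px [288.33 222.48] mm: ends -22.7 24.1 len 46.8 mid 0.66 centroid -0.35 bubble -0.15 -> off -0.81
-30 [ 10 127 161]; -28 [ 10 132 164]; -26 [ 10 140 155]; -24 [ 10 148 130]; -22 [ 10 159 105]; -20 [ 10 168  83]; -18 [ 10 173  69]; -16 [ 10 175  66]; -14 [ 10 173  68]; -12 [  8 169  67]; -10 [  5 166  67]; -8 [ 17 166  74]; -6 [ 51 173  90]; -4 [ 83 180 110]; -2 [110 185 132]; 0 [127 188 146]; 2 [129 186 146]; 4 [119 179 138]; 6 [ 96 169 117]; 8 [ 69 162  95]; 10 [ 33 159  77]; 12 [ 11 164  67]; 14 [  9 169  66]; 16 [ 10 173  65]; 18 [ 10 173  65]; 20 [ 10 165  64]; 22 [ 10 152  65]; 24 [ 10 130  74]; 26 [ 11 112  93]; 28 [ 12 109 124]; 30 [ 11 116 150]; 
vial px [288.03 222.56] bubble px [288.23 222.59] mm: ends -22.3 24.7 len 47.0 mid 1.19 centroid 0.25 bubble -0.34 -> off -1.53
```

Call:
play_rows:
  rows:
    - {"slide": [0,0,-0.01],"delta_rot": [0,0,0],"fingers": 0.1}
    - {"slide": [0,0,0],"delta_rot": [0,0,0],"fingers": 0.1}
    - {"slide": [0,0,0],"delta_rot": [0,0,0],"fingers": 0.1}
    - {"slide": [0,0,-0.1],"delta_rot": [0,0,0],"fingers": 0.1}
    - {"slide": [0,0,-0.3],"delta_rot": [0,0,0],"fingers": 0.1}
    - {"slide": [0,0,-0.35],"delta_rot": [0,0,0],"fingers": 0.1}
    - {"slide": [0,0,-0.35],"delta_rot": [0,0,0],"fingers": 0.1}
    - {"slide": [-0.06,0.17,0],"delta_rot": [0,0,0],"fingers": 0.1}

```text
time_s: 18.42
tcp_pos: [0.5445, -0.0963, 0.2349]
eef_rot: [-179.9, -0.5, -6.8]
contact_force: [0.5, -0.2, -2.4]
gripper_width: 0.0481
gripper_force: 0.0
```

Call:
play_rows:
  rows:
    - {"slide": [-0.12,0.35,0],"delta_rot": [0,0,0],"fingers": 0.1}
    - {"slide": [-0.12,0.35,0],"delta_rot": [0,0,0],"fingers": 0.1}
    - {"slide": [-0.12,0.35,0],"delta_rot": [0,0,0],"fingers": 0.1}
    - {"slide": [-0.12,0.35,0],"delta_rot": [0,0,0],"fingers": 0.1}
    - {"slide": [-0.12,0.35,0],"delta_rot": [0,0,0],"fingers": 0.1}
    - {"slide": [-0.12,0.35,0],"delta_rot": [0,0,0],"fingers": 0.1}
    - {"slide": [-0.06,0.17,0],"delta_rot": [0,0,0],"fingers": 0.1}
    - {"slide": [0,0,0],"delta_rot": [0,0,0],"fingers": 0.1}

```text
time_s: 19.42
tcp_pos: [0.3832, -0.4221, 0.2293]
eef_rot: [-180.0, 0.0, -7.1]
contact_force: [0.1, -0.1, -0.9]
gripper_width: 0.0481
gripper_force: 0.0
```

```bash
python3 - <<'E'
from h import *
plan([.55,-.07,.2])
T=avg("top",8);S=avg("scene",6); np.save("t.npy",T['image']); bubble(S)
def prof(c,I,ctr,a,z,rng):
    I=I.astype(np.float32); D=np.arange(-rng,rng+.1,1.); off=np.arange(-3,3.1,1)
    n=np.array([a[1],-a[0]]);V=[]
    for d in D:
        pts=np.array([proj(c,[*(ctr+a*d/1000+n*e/1000),z]) for e in off],np.float32)
        V.append(cv2.remap(I,pts[:,0].copy(),pts[:,1].copy(),cv2.INTER_CUBIC)[:,0].mean(0))
    return D,np.array(V)
def rep(c,I,ctr,ang,z):
    a=np.array([np.cos(ang),np.sin(ang)]); D,V=prof(c,I,ctr,a,z,32)
    b=V[:,0]; w=np.clip(b-np.percentile(b,40)-8,0,None); w[abs(D)>22]=0
    dif=V[:,1]-V[:,2]; h=dif.max()*.45; on=D[dif>h]
    print("bubble",round((w*D).sum()/w.sum(),2),"green",on.min(),on.max(),"mid",(on.min()+on.max())/2)
    print(np.c_[D,V].astype(int)[::2].tolist())
c0=T
hs=lambda I:cv2.inRange(cv2.cvtColor(I.astype(np.uint8),cv2.COLOR_BGR2HSV),(40,110,90),(75,255,255))
for name,I,(x,y),ang,z in(("start",cv2.imread("pics/top0.png"),(205.6,240.8),np.radians(18.35),.032),("now",T['image'],None,np.radians(98.5),.082)):
    if x is None: pass
E
echo
```

```text
t 19.43 tcp [ 0.3832 -0.4221  0.2293] rot [-1.7996e+02  2.0000e-02 -7.1000e+00] F [ 0.1 -0.1 -0.9] w 0.0481 gf 0.0
 slide total now(units .15) [ 0.813 -2.467  0.197]
vial px [287.9  222.09] bubble px [289.17 222.51] mm: ends -21.4 26.0 len 47.4 mid 2.34 centroid 2.07 bubble -1.84 -> off -4.18
Traceback (most recent call last):
TypeError: cannot unpack non-iterable NoneType object
```

```bash
cat >> h.py <<'E'
def rep(name,c,I,ang,z,near):
    I=I.astype(np.float32); G=I[...,1]-I[...,2]; x,y=near
    m=np.zeros(G.shape,np.uint8); m[y-12:y+12,x-14:x+14]=G[y-12:y+12,x-14:x+14]>45
    v,u=np.nonzero(cv2.morphologyEx(m,cv2.MORPH_CLOSE,np.ones((7,7))))
    ctr=onz(c,(u.mean(),v.mean()),z)[:2]
    a=np.array([np.cos(ang),np.sin(ang)]);n=np.array([a[1],-a[0]]);D=np.arange(-32,32.1,.5);V=[]
    for d in D:
        p=np.array([proj(c,[*(ctr+(a*d+n*e)/1000),z]) for e in np.arange(-4,4.1,1)],np.float32)
        V.append(cv2.remap(I,p[:,0].copy(),p[:,1].copy(),cv2.INTER_CUBIC)[:,0].mean(0))
    V=np.array(V);b=V[:,0];w=np.clip(b-b.min()-.3*np.ptp(b),0,None);w[abs(D)>20]=0
    q=V[:,1]-V[:,2]; q=np.where(abs(D)<14,q.max(),q); on=D[q>.4*q.max()]
    B=(w*D).sum()/w.sum();M=(on[0]+on[-1])/2
    print(name,"ctr",ctr.round(4),"bubble",round(B,2),"green",on[0],on[-1],"-> off mm",round(B-M,2)); return D,V
E
python3 - <<'E'
from h import *
T=cap("top");S=avg("scene",6);np.save("s2.npy",S['image']);A=98.5*np.pi/180
rep("top start",T,cv2.imread("pics/top0.png"),np.radians(18.35),.034,(206,241))
rep("scene start",S,cv2.imread("pics/scene0.png"),np.radians(18.35),.034,(227,193))
rep("top now",T,np.load("t.npy"),A,.084,(292,220))
rep("scene now",S,S['image'],A,.084,(288,222))
rep("scene pressed",S,np.load("a.npy"),A,.084,(288,222))
t=np.load("t.npy")[200:240,265:345].astype(np.uint8)
cv2.imwrite("pics/p6.png",cv2.resize(t,None,fx=10,fy=10,interpolation=2))
E
```

```text
top start ctr [0.4653 0.3773] bubble 0.17 green -24.5 25.0 -> off mm -0.08
scene start ctr [0.4619 0.3696] bubble -1.25 green -24.0 23.5 -> off mm -1.0
top now ctr [0.5304 0.0842] bubble -3.52 green -24.0 24.0 -> off mm -3.52
scene now ctr [0.5242 0.0804] bubble -4.63 green -23.0 24.0 -> off mm -5.13
scene pressed ctr [0.5232 0.0784] bubble 1.0 green -22.5 24.0 -> off mm 0.25
```

View pics/p6.png

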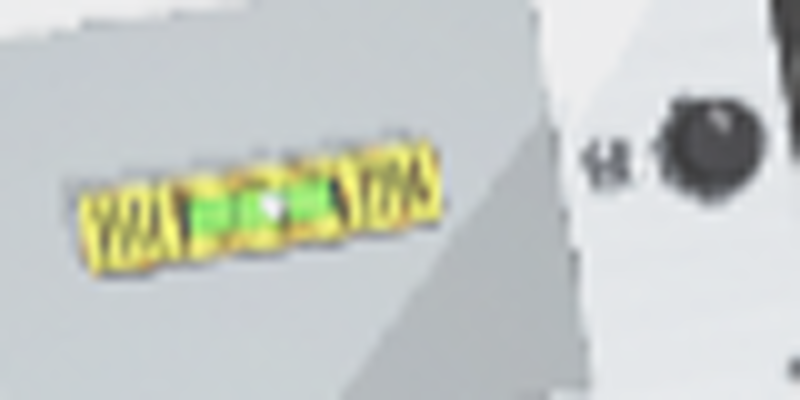

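The top view shows the vial from (188,210) to (335,197) with the bubble at crop (272,205). That is about 3.6 mm toward the foot with the shelf unpressed, where 5.7 mm is needed. The scene view gives 5.1 mm. So a bit more turn is needed, about 0.35 rad, and I'm going back to the knob.

```bash
python3 - <<'E'
from h import *
plan([.5543,-.0711,.135],-7.1)
E
```

```text
t 20.48 tcp [ 0.3845 -0.4207  0.2288] rot [-1.7996e+02  1.0000e-02 -6.9200e+00] F [ 1.3 -0.3 -0.4] w 0.0481 gf 0.0
 slide total now(units .15) [ 0.843 -2.449  0.627]
 slide total after turn [ 0.835 -2.452  0.625]  turn total(units .08) [-0.01   0.002  0.039]
```

Call:
play_rows:
  rows:
    - {"slide": [0.105,-0.306,0],"delta_rot": [0,0,0],"fingers": 0.1}
    - {"slide": [0.105,-0.306,0],"delta_rot": [0,0,0],"fingers": 0.1}
    - {"slide": [0.105,-0.306,0],"delta_rot": [0,0,0],"fingers": 0.1}
    - {"slide": [0.105,-0.306,0],"delta_rot": [0,0,0],"fingers": 0.1}
    - {"slide": [0.105,-0.306,0],"delta_rot": [0,0,0],"fingers": 0.1}
    - {"slide": [0.105,-0.306,0.1],"delta_rot": [0,0,0],"fingers": 0.1}
    - {"slide": [0.105,-0.306,0.25],"delta_rot": [0,0,0],"fingers": 0.1}
    - {"slide": [0.105,-0.306,0.27],"delta_rot": [0,0,0],"fingers": 0.1}

```text
time_s: 21.48
tcp_pos: [0.5546, -0.0701, 0.1363]
eef_rot: [-179.9, -0.1, -6.9]
contact_force: [1.3, -1.2, 0.1]
gripper_width: 0.0482
gripper_force: 0.0
```

Call:
play_rows:
  rows:
    - {"slide": [0,0,0],"delta_rot": [0,0,0],"fingers": 0.1}
    - {"slide": [0,0,0],"delta_rot": [0,0,0],"fingers": 0.1}

```text
time_s: 21.72
tcp_pos: [0.5538, -0.0718, 0.1367]
eef_rot: [-180.0, 0.0, -6.9]
contact_force: [0.3, 0.5, -0.2]
gripper_width: 0.0481
gripper_force: 0.0
```

```bash
python3 - <<'E'
from h import *
plan([.5543,-.0711,.0675],-7.1)
E
```

```text
t 21.73 tcp [ 0.5538 -0.0718  0.1367] rot [-1.7998e+02  2.0000e-02 -6.8700e+00] F [ 0.3  0.5 -0.2] w 0.0481 gf 0.0
 slide total now(units .15) [ 0.003 -0.005  0.461]
 slide total after turn [ 0.003 -0.005  0.461]  turn total(units .08) [-0.004  0.005  0.05 ]
```

Call:
play_rows:
  rows:
    - {"slide": [0.003,-0.005,0.15],"delta_rot": [0,0,0],"fingers": 0.1}
    - {"slide": [0,0,0.2],"delta_rot": [0,0,0],"fingers": 0.1}
    - {"slide": [0,0,0.11],"delta_rot": [0,0,0],"fingers": 0.1}
    - {"slide": [0,0,0],"delta_rot": [0,0,0],"fingers": -1}
    - {"slide": [0,0,0],"delta_rot": [0,0,0],"fingers": -1}
    - {"slide": [0,0,0],"delta_rot": [0,0,0],"fingers": -1}
    - {"slide": [0,0,0],"delta_rot": [0,0,0],"fingers": -1}
    - {"slide": [0,0,0],"delta_rot": [0,0,0],"fingers": -1}

```text
time_s: 22.72
tcp_pos: [0.555, -0.0709, 0.0682]
eef_rot: [-179.9, -0.1, -6.9]
contact_force: [2.3, 0.4, 1.7]
gripper_width: 0.0272
gripper_force: 35.0
```

Call:
play_rows:
  rows:
    - {"slide": [0,0,0.01],"delta_rot": [0,0,0],"fingers": -1}
    - {"slide": [0,0,0.01],"delta_rot": [0,0,0],"fingers": -1}
    - {"slide": [0,0,0.005],"delta_rot": [0,0,0],"fingers": -1}
    - {"slide": [0,0,-0.001],"delta_rot": [0,0,1],"fingers": -1}
    - {"slide": [0,0,-0.001],"delta_rot": [0,0,1],"fingers": -1}
    - {"slide": [0,0,-0.001],"delta_rot": [0,0,1],"fingers": -1}
    - {"slide": [0,0,-0.001],"delta_rot": [0,0,1],"fingers": -1}
    - {"slide": [0,0,0],"delta_rot": [0,0,0.5],"fingers": -1}

```text
time_s: 23.72
tcp_pos: [0.5548, -0.0721, 0.0661]
eef_rot: [180.0, -0.1, -27.6]
contact_force: [-0.5, -7.1, 15.4]
gripper_width: 0.0271
gripper_force: 35.0
```

Call:
play_rows:
  rows:
    - {"slide": [0,0,0],"delta_rot": [0,0,0],"fingers": -1}
    - {"slide": [0,0,0],"delta_rot": [0,0,0],"fingers": -1}
    - {"slide": [0,0,0],"delta_rot": [0,0,0],"fingers": -1}
    - {"slide": [0,0,0],"delta_rot": [0,0,0],"fingers": -1}
    - {"slide": [0,0,0],"delta_rot": [0,0,0],"fingers": -1}
    - {"slide": [0,0,0],"delta_rot": [0,0,0],"fingers": -1}
    - {"slide": [0,0,0],"delta_rot": [0,0,0],"fingers": -1}
    - {"slide": [0,0,0],"delta_rot": [0,0,0],"fingers": -1}

```text
time_s: 24.72
tcp_pos: [0.5548, -0.0721, 0.0661]
eef_rot: [-180.0, -0.1, -27.5]
contact_force: [-0.7, -5.8, 14.3]
gripper_width: 0.0271
gripper_force: 35.0
```

```bash
python3 - <<'E'
from h import *
S=avg("scene",6);np.save("s3.npy",S['image']);rep("scene pressed",S,S['image'],np.radians(98.5),.084,(288,222))
E
```

```text
scene pressed ctr [0.5232 0.0795] bubble -1.2 green -23.5 23.0 -> off mm -0.95
```

Pressed, the scene view reads -0.95 mm. The quarter-mm repeatable shift matches the turn, and the scene bias measured at the start was about -1 mm, so the bubble is centred. Now I release the knob and go to press the level's foot-side ribbed end.

Call:
play_rows:
  rows:
    - {"slide": [0,0,-0.01],"delta_rot": [0,0,0],"fingers": 0.1}
    - {"slide": [0,0,0],"delta_rot": [0,0,0],"fingers": 0.1}
    - {"slide": [0,0,0],"delta_rot": [0,0,0],"fingers": 0.1}
    - {"slide": [0,0,-0.1],"delta_rot": [0,0,0],"fingers": 0.1}
    - {"slide": [0,0,-0.25],"delta_rot": [0,0,0],"fingers": 0.1}
    - {"slide": [0,0,-0.15],"delta_rot": [0,0,0],"fingers": -1}
    - {"slide": [0,0,0],"delta_rot": [0,0,-1],"fingers": -1}
    - {"slide": [0,0,0],"delta_rot": [0,0,-1],"fingers": -1}

```text
time_s: 26.02
tcp_pos: [0.5545, -0.0709, 0.1424]
eef_rot: [-179.9, -0.1, -18.2]
contact_force: [-1.0, -0.3, -0.7]
gripper_width: 0.0236
gripper_force: 0.0
```

Call:
play_rows:
  rows:
    - {"slide": [0,0,0],"delta_rot": [0,0,-1],"fingers": -1}
    - {"slide": [0,0,0],"delta_rot": [0,0,-1],"fingers": -1}
    - {"slide": [0,0,0],"delta_rot": [0,0,-1],"fingers": -1}
    - {"slide": [0,0,0],"delta_rot": [0,0,-1],"fingers": -1}
    - {"slide": [0,0,0],"delta_rot": [0,0,-1],"fingers": -1}
    - {"slide": [0,0,0],"delta_rot": [0,0,-0.85],"fingers": -1}
    - {"slide": [0,0,0],"delta_rot": [0,0,0],"fingers": -1}

```text
time_s: 26.9
tcp_pos: [0.5543, -0.071, 0.1417]
eef_rot: [-180.0, -0.0, 8.4]
contact_force: [0.2, 0.9, 0.8]
gripper_width: 0.0009
gripper_force: 0.0
```

```bash
python3 - <<'E'
from h import *
plan([.538,.0365,.12],8.4)
S=avg("scene",5);rep("scene unpressed",S,S['image'],np.radians(98.5),.084,(288,222))
E
```

```text
t 26.9 tcp [ 0.5543 -0.071   0.1417] rot [-1.7996e+02 -4.0000e-02  8.4100e+00] F [0.2 0.9 0.8] w 0.0009 gf 0.0
 slide total now(units .15) [-0.003 -0.725  0.145]
 slide total after turn [-0.003 -0.725  0.145]  turn total(units .08) [-0.01  -0.01   0.003]
scene unpressed ctr [0.5236 0.0824] bubble -8.31 green -24.5 21.5 -> off mm -6.81
```

Call:
play_rows:
  rows:
    - {"slide": [0,-0.2,0],"delta_rot": [0,0,0],"fingers": -1}
    - {"slide": [0,-0.3,0.05],"delta_rot": [0,0,0],"fingers": -1}
    - {"slide": [-0.003,-0.225,0.095],"delta_rot": [0,0,0],"fingers": -1}
    - {"slide": [0,0,0.1],"delta_rot": [0,0,0],"fingers": -1}
    - {"slide": [0,0,0.06],"delta_rot": [0,0,0],"fingers": -1}
    - {"slide": [0,0,0],"delta_rot": [0,0,0],"fingers": -1}

```text
time_s: 27.9
tcp_pos: [0.5374, 0.0357, 0.0945]
eef_rot: [-180.0, 0.1, 8.4]
contact_force: [0.2, 0.7, -0.2]
gripper_width: 0.0004
gripper_force: 0.0
```

```bash
python3 - <<'E'
from h import *
plan([.538,.0365,.087],8.4)
S=avg("scene",3)
cv2.imwrite("pics/p7.png",cv2.resize(S['image'][185:265,245:345],None,fx=7,fy=7,interpolation=2).clip(0,255).astype(np.uint8))
E
```

```text
t 27.9 tcp [0.5374 0.0357 0.0945] rot [-1.7998e+02  9.0000e-02  8.3800e+00] F [ 0.2  0.7 -0.2] w 0.0004 gf 0.0
 slide total now(units .15) [ 0.005 -0.005  0.05 ]
 slide total after turn [ 0.005 -0.005  0.05 ]  turn total(units .08) [-0.003  0.019 -0.005]
```

View pics/p7.png

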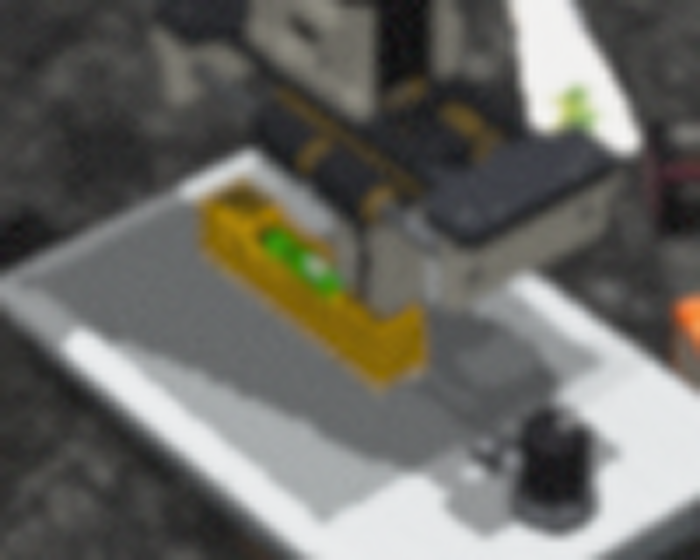

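The vial stays visible at crop (300,262), and the closed fingers are over the foot-side ribbed end at crop (395,300). Pressing slowly.

Call:
play_rows:
  rows:
    - {"slide": [0.003,0,0.015],"delta_rot": [0,0,0],"fingers": -1}
    - {"slide": [0,0,0.015],"delta_rot": [0,0,0],"fingers": -1}
    - {"slide": [0,0,0.01],"delta_rot": [0,0,0],"fingers": -1}
    - {"slide": [0,0,0.01],"delta_rot": [0,0,0],"fingers": -1}
    - {"slide": [0,0,0],"delta_rot": [0,0,0],"fingers": -1}

```text
time_s: 28.68
tcp_pos: [0.5382, 0.0366, 0.0876]
eef_rot: [-180.0, 0.0, 8.4]
contact_force: [-0.8, -1.2, -0.7]
gripper_width: 0.0007
gripper_force: 0.0
```

Call:
play_rows:
  rows:
    - {"slide": [0,0,0.008],"delta_rot": [0,0,0],"fingers": -1}
    - {"slide": [0,0,0.008],"delta_rot": [0,0,0],"fingers": -1}
    - {"slide": [0,0,0.008],"delta_rot": [0,0,0],"fingers": -1}
    - {"slide": [0,0,0],"delta_rot": [0,0,0],"fingers": -1}

```text
time_s: 29.18
tcp_pos: [0.5384, 0.0361, 0.0847]
eef_rot: [180.0, -0.0, 8.5]
contact_force: [-1.3, -3.1, 6.7]
gripper_width: 0.0007
gripper_force: 3.3
```

Call:
play_rows:
  rows:
    - {"slide": [0,0,0.005],"delta_rot": [0,0,0],"fingers": -1}
    - {"slide": [0,0,0.004],"delta_rot": [0,0,0],"fingers": -1}
    - {"slide": [0,0,0],"delta_rot": [0,0,0],"fingers": -1}
    - {"slide": [0,0,0],"delta_rot": [0,0,0],"fingers": -1}

```text
time_s: 29.68
tcp_pos: [0.5386, 0.036, 0.0846]
eef_rot: [180.0, -0.1, 8.5]
contact_force: [-4.4, -2.3, 17.5]
gripper_width: 0.0005
gripper_force: 8.7
```

Call:
play_rows:
  rows:
    - {"slide": [0,0,0],"delta_rot": [0,0,0],"fingers": -1}
    - {"slide": [0,0,0],"delta_rot": [0,0,0],"fingers": -1}
    - {"slide": [0,0,0],"delta_rot": [0,0,0],"fingers": -1}
    - {"slide": [0,0,0],"delta_rot": [0,0,0],"fingers": -1}
    - {"slide": [0,0,0],"delta_rot": [0,0,0],"fingers": -1}
    - {"slide": [0,0,0],"delta_rot": [0,0,0],"fingers": -1}
    - {"slide": [0,0,0],"delta_rot": [0,0,0],"fingers": -1}
    - {"slide": [0,0,0],"delta_rot": [0,0,0],"fingers": -1}

```text
time_s: 30.68
tcp_pos: [0.5386, 0.036, 0.0846]
eef_rot: [180.0, -0.1, 8.5]
contact_force: [-4.3, -2.2, 17.6]
gripper_width: 0.0002
gripper_force: 8.7
```

```bash
python3 - <<'E'
from h import *
plan([.538,.0365,.087],8.4)
S=avg("scene",6);rep("scene pressed",S,S['image'],np.radians(98.5),.084,(288,222))
o=np.vstack([cv2.resize(i[205:240,265:325],None,fx=8,fy=8,interpolation=2).clip(0,255).astype(np.uint8) for i in (S['image'],np.load("s3.npy"))])
cv2.imwrite("pics/p8.png",o)
E
```

```text
t 30.68 tcp [0.5386 0.036  0.0846] rot [ 1.7999e+02 -7.0000e-02  8.4700e+00] F [-4.3 -2.2 17.6] w 0.0002 gf 8.7
 slide total now(units .15) [-0.003 -0.004 -0.016]
 slide total after turn [-0.003 -0.004 -0.016]  turn total(units .08) [ 0.002 -0.015  0.016]
scene pressed ctr [0.5232 0.0803] bubble -3.06 green -22.0 22.0 -> off mm -3.06
```

View pics/p8.png

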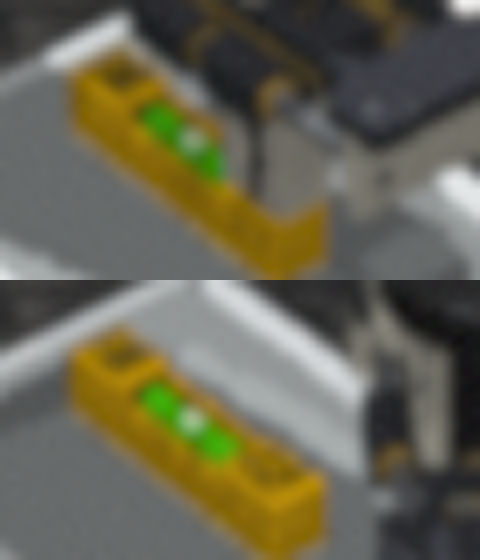

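The top crop (now) and the bottom crop (pressed by the knob) show the bubble at the same place, (193,139) and (193,420), midway between the level's end edges and between the lines. Part of the vial's foot end is hidden by a finger, which explains the larger reading. Force is a steady 17.6 N, so I'm handing in.

```bash
python3 -c "
from plant import r
print(r.close_job())"
```

```text
the job is handed in; nothing more can be done
None
```

The job is handed in at about 31 s: the level is lengthwise on the shelf, the knob was turned clockwise about 1.96 rad past its detent, and the fingers press the level's foot-side end at about 17.6 N; the bubble measured within about 2 mm of centre, inside the ±2.5 mm lines, though a finger partly hid the vial in the last check.

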